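Right the toppled flux bottle on its drip tray

ROBOT

A 6-joint arm with a two-finger parallel gripper is mounted at the origin on a cart in front of the work surface, level with it; the furniture and walls round the work are solid. World frame = base frame: x ahead of the robot, y to its left, z up, the work surface at z = 0. Lengths are in m, angles in rad, forces in N, time in s.
With the tool pointing down it reaches from about 0.4 to 0.925 m from the base axis. Payload 3.4 kg.
Tool frame: the origin (TCP) lies between the finger pads; the fingertips stand 19 mm ahead of it and the grasp point (between the pads) is the TCP (arm.tip_reach is the distance from the TCP to the fingertips, in m); z points along the fingers, y is the line along which they close (so a half turn about z gives the same grasp; the last joint's range is limited). The gripper opens to 85 mm and grips with 20 to 120 N. Pads are 22 mm wide; open, the fingers measure 114 mm over their backs; the gripper's body (76 mm by 85 mm) begins 54 mm behind the grasp point. The pads swing forward as they close: fully open they stand 13 mm farther back than shut.
Start: joints at [-1.246, 0.307, 1.506, -0, 1.328, -0.073], TCP at [0.223, -0.53, 0.211] pointing down, gripper open.
Joint ranges: [-3.12, 3.12], [-1.05, 2.28], [0.14, 2.33], [-1.42, 4.57], [0.1, 2.73], [-2.68, 2.68]. Speed limits (rad/s): [2.57, 2.57, 3.14, 3.14, 3.14, 3.14].

INTERFACE

Orientations are given as a unit quaternion [w, x, y, z].
In Python, from plant import arm gives the robot as it stands. The module is installed in compiled form; this text tells all that it offers.
- The arm moves only by the shell command python3 -m crank 'ROWS'. ROWS is JSON, one flat list of numbers, 7 for each row, row after row: the turn, a rotation vector about the world's x, y, z in degrees, then the shift along the world's x, y, z in m, then the finger opening in m, from 0 to 0.0854. In form: [rx, ry, rz, x, y, z, fingers, rx, ry, rz, x, y, z, fingers, ...]. A call has 1 to 5 rows; each row is the pose to reach, as a shift and turn from the pose commanded when the call began; what a row does not reach only later rows make up. A row lasts 1/8 s, in which the tool goes at most 62.5 mm and 10.7 degrees, less where a joint would pass 70% of its speed; a pose out of reach is approached as far as the arm can. A call with a gripper value outside its range is refused whole. The fingers move at their own pace and stop on an object; the grip force is fixed at half the most. Time passes only in rows, so rows that repeat a pose let the fingers close. It gives the time, the measured TCP pose, the force, the opening and the grip force at its end, in the units of the state.
- arm.sense(): the state, without advancing time (a new reading comes with each control period).
- arm.grab_frame(name): name is "side" or "top"; returns the picture (480x640x3 uint8, red, green, blue); there is no depth.
- arm.camera_params(name): a dict with "fx", "fy", "cx", "cy" (pixels), "distortion" ([k1, k2, p1, p2, k3] as OpenCV has them; the pictures are not rectified), "pose" (4x4, takes a point from camera to world coordinates). Camera axes: x right, y down, z forward; pixel columns grow to the right and rows downward; lengths in m; the calibration is good to about 2 mm. A picture is of the moment at which its call begins. camera_params takes no time and is no camera call.
- arm.hand_in(): hands the job in; it is judged then, once.
The state is a dict: "time_s": time; "joint_positions": joint angles; "dq": joint speeds; "joint_efforts": joint torques, N m; "tool_pos": TCP position; "ee_rot": TCP orientation; "force": force on the tool from outside, world axes, zero at the start; "moment": the same for the moment, N m; "grip_width": finger opening in m; "gripper_force": force on a finger pad.
Only numpy, scipy, OpenCV 4.12 (cv2) and the standard library are available. Lean on these libraries where they do the work, as an engineer would, in place of code of your own. Each camera call takes 0.05 s, during which the arm holds its last target. There are 200 camera calls.

TASK

The small amber flux bottle has been knocked over on the bench. Stand it upright near the middle of its drip tray, needle up. It is soft plastic, so grip it lightly, with no more than about 30 N, set it down softly without dropping it or pressing it down hard, and leave the other loose things on the bench where they are.

Things in the scene. Friction and masses are not known exactly. Their poses are not given: they have to be found in the camera images.
- flux_bottle: small amber dropper bottle with a white cap and a thin needle, 27 mm across and 98 mm long, about 50 g: round body 27 to 28 mm across for the first 60 mm from the base, cap 16 mm across up to 78 mm, needle 4 mm across up to 98 mm. Origin at the centre of the base, its own z axis runs from the base to the needle tip. It starts lying on its side (z axis level, origin 13.5 mm above the bench)
- bottle_middle (a point): point on the bottle's axis at the middle of its body, 30 mm from the base; axes as the bottle's
- tray: the bottle's drip tray, bare metal with a black rubber liner, 96 mm (its x) by 116 mm (its y), fixed to the bench: walls 2.5 mm thick, rim 10 mm above the bench, liner top 5 mm above the bench. Inside the walls 91 mm by 111 mm. Origin at the centre of its underside on the bench, z up
- sanitiser: bystander: white and blue hand gel bottle standing upright, 28 x 37 x 122 mm, origin at the centre of its base
- tip_cleaner: bystander: black round pot with brass wool, 62 mm across, 42 mm high, origin at the centre of its base
- cutters: bystander: side cutters with red handles lying flat, 45 x 134 mm, 12 mm high, origin at the centre of the underside, length along its y
- usb_stick: bystander: red and silver memory stick lying flat, 17 x 50 mm, 8 mm high, origin at the centre of the underside, length along its y

How it is judged:
By the outcome, as a careful person would: the job done as asked, in the order asked, and still so for the second after the job is handed in, with the robot touching nothing.
It also fails if it takes over 53 s, if anything falls off the work surface, if the arm or the gripper's body presses on something with over 40 N, if the wrist force passes 120 N, or if a joint passes its speed limit or range.

## Working session

There is one attempt and no reset: what is moved stays moved. The work goes in short steps, Python scripts to look and compute and a shell command to move; the robot and the scene stay as the last step left them, time stands still between calls to the robot, and variables do not carry over. Pictures are saved under pics/ and viewed, at most 10 in all, crops included, and the job is handed in when it is done.

```bash
mkdir -p pics; python3 - <<'E'
from plant import arm
import cv2,numpy as np
for n in("top","side"):
    cv2.imwrite(f"pics/{n}0.png",arm.grab_frame(n)[:,:,::-1]); p=arm.camera_params(n); print(n,{k:np.round(v,4).tolist() for k,v in p.items()})
s=arm.sense();print(s["tool_pos"],s["ee_rot"],s["grip_width"],s["gripper_force"],s["force"],s["time_s"])
E
```

```text
top {'fx': 605.2295, 'fy': 605.2295, 'cx': 323.6681, 'cy': 240.1705, 'distortion': [-0.1532, 0.0, 0.0, 0.0, 0.0], 'pose': [[-0.0233, -0.9845, 0.1737, 0.3728], [-0.9996, 0.0257, 0.0117, -0.0173], [-0.016, -0.1734, -0.9847, 0.9623], [0.0, 0.0, 0.0, 1.0]]}
side {'fx': 535.0307, 'fy': 535.0307, 'cx': 322.6131, 'cy': 247.5113, 'distortion': [-0.0056, 0.0, 0.0, 0.0, 0.0], 'pose': [[0.9975, 0.0469, -0.0525, 0.5885], [0.0704, -0.6379, 0.7669, -0.7584], [0.0025, -0.7686, -0.6397, 0.6846], [0.0, 0.0, 0.0, 1.0]]}
[ 0.22249998 -0.52947524  0.20976115] [-9.35960529e-04  9.80291250e-01  1.97555505e-01 -1.05982434e-04] 0.0849963701251862 0.0 [ 0.15734896 -0.55065777 -0.35728462] 0.1
```

View pics/top0.png

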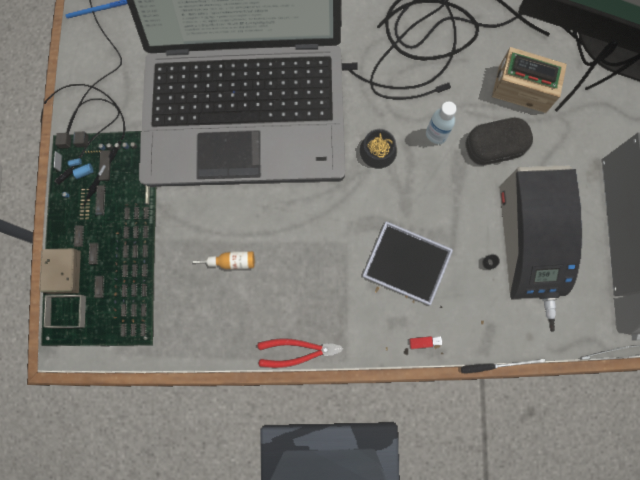

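View pics/side0.png

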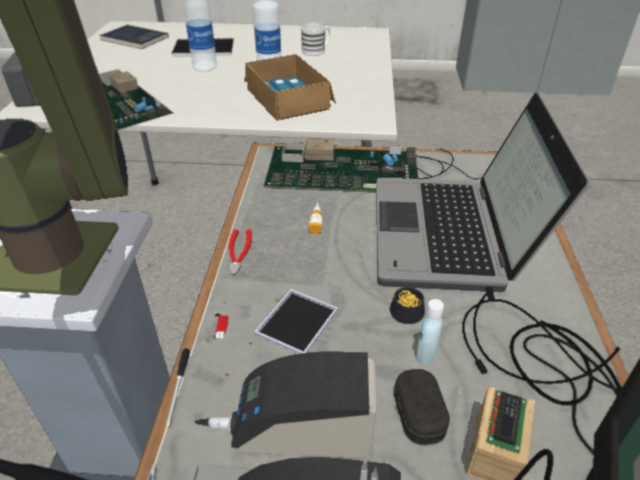

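The top view shows the bottle lying with its base at about (254,260) and needle tip at (193,262). The tray corners are at about (386,222), (452,246), (431,304) and (362,276). The side view shows the soldering station just to the right of the tray and open bench to its left.

```bash
cat > h.py <<'E'
from plant import arm
import cv2,numpy as np
from scipy.spatial.transform import Rotation as R
def px2w(n,uv,z):
    p=arm.camera_params(n);K=np.array([[p["fx"],0,p["cx"]],[0,p["fy"],p["cy"]],[0,0,1]]);T=np.array(p["pose"])
    u=cv2.undistortPoints(np.array([[uv]],float),K,np.array(p["distortion"]))[0,0]
    d=T[:3,:3]@[u[0],u[1],1];return T[:3,3]+d*(z-T[2,3])/d[2]
def rot(s): return R.from_quat(np.roll(s["ee_rot"],-1))
def st():
    s=arm.sense();M=rot(s).as_matrix();print("t",round(s["time_s"],2),"p",np.round(s["tool_pos"],4),"x",M[:,0].round(3),"y",M[:,1].round(3),"z",M[:,2].round(3),"q",np.round(s["joint_positions"],2),"w",round(s["grip_width"],4),"gf",round(s["gripper_force"],1),"F",np.round(s["force"],1));return s
E
python3 - <<'E'
from h import *
st()
for uv in [(254,260),(193,262)]: print("b",px2w("top",uv,.0135))
for uv in [(386,222),(452,246),(431,304),(362,276)]: print("tray",px2w("top",uv,.01))
for uv in [(316,232),(317,205)]: print("bs",px2w("side",uv,.0135))
for uv in [(290,290),(338,308),(299,353),(255,329)]: print("tray s",px2w("side",uv,.01))
for uv in [(503,170),(512,298),(580,290)]: print("station",px2w("top",uv,.08))
f=arm.grab_frame("top")
a=cv2.resize(f[235:290,180:270],None,fx=8,fy=8,interpolation=2);cv2.imwrite("pics/c1.png",a[:,:,::-1])
E
```

```text
t 0.1 p [ 0.2225 -0.5295  0.2098] x [0.922 0.387 0.   ] y [ 0.387 -0.922 -0.002] z [-0.001  0.002 -1.   ] q [-1.25  0.31  1.51  0.    1.33 -0.07] w 0.085 gf 0.0 F [ 0.2 -0.6 -0.4]
b [0.51109644 0.10544002 0.0135    ]
b [0.51021058 0.20376228 0.0135    ]
tray [ 0.56783503 -0.10676741  0.01      ]
tray [ 0.52598268 -0.21113604  0.01      ]
tray [ 0.43438995 -0.172545    0.01      ]
tray [ 0.48171141 -0.06523549  0.01      ]
bs [0.5165699  0.09433377 0.0135    ]
bs [0.5111617  0.18899964 0.0135    ]
tray s [ 0.48304071 -0.07313615  0.01      ]
tray s [ 0.57133176 -0.11138556  0.01      ]
tray s [ 0.51411182 -0.21454333  0.01      ]
tray s [ 0.43575484 -0.16957106  0.01      ]
station [ 0.63020562 -0.28342512  0.08      ]
station [ 0.43476425 -0.28212135  0.08      ]
station [ 0.44291696 -0.38786011  0.08      ]
```

View pics/c1.png

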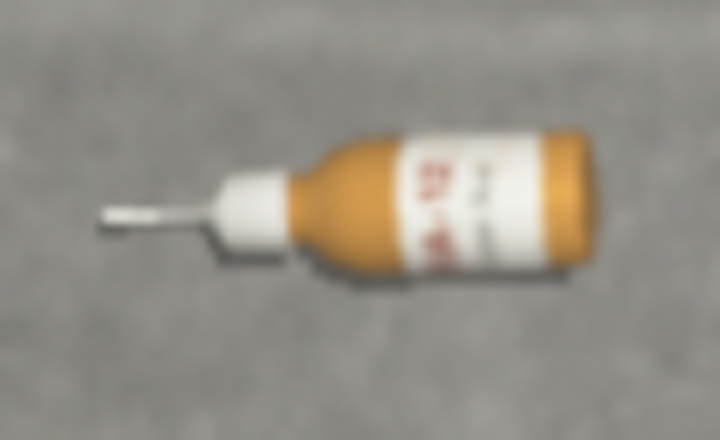

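The crop puts the base edge at full-image pixel (254.5,260) and the tip at (192.5,261.9). That gives the base at about (0.511, 0.105) m with the axis along +y, and the tray centre at about (0.502, -0.140) m. I'll grasp with the hand leaning 40° over the needle. Turning the bottle upright then leaves the hand 40° below level, clear of the rim.

```bash
cat >> h.py <<'E'
def goal(L,yaw,turned,p):
    # orientation: closing along x, leaning L over needle; turned: deg raised about x; then yaw about z
    G=np.array([[0,1,0],[np.cos(np.radians(L)),0,-np.sin(np.radians(L))],[-np.sin(np.radians(L)),0,-np.cos(np.radians(L))]])
    Rt=R.from_euler('z',yaw,degrees=True)*R.from_euler('x',turned,degrees=True)*R.from_matrix(G)
    s=arm.sense();rv=(Rt*rot(s).inv()).as_rotvec(degrees=True);print("rv",rv.round(2),"d",(np.array(p)-s["tool_pos"]).round(4))
E
python3 -c "
from h import *
goal(40,0,0,[.511,.139,.12])"
```

```text
rv [-35.29  23.34  64.36] d [ 0.2885  0.6686 -0.0899]
```

```bash
python3 -m crank '[0,0,30,0.1,0.2,0.05,0.0854, 0,0,64,0.2,0.4,0.05,0.0854, 0,0,64,0.2,0.4,0.05,0.0854, 0,0,64,0.2,0.4,0.05,0.0854, 0,0,64,0.2,0.4,0.05,0.0854]' && python3 -m crank '[0,0,0,0.15,0.4,0,0.0854, 0,0,0,0.15,0.4,0,0.0854, 0,0,0,0.15,0.4,0,0.0854, 0,0,0,0.15,0.4,0,0.0854, 0,0,0,0.15,0.4,0,0.0854]'; python3 -c "
from h import *
st();goal(40,0,0,[.511,.139,.12])"
```

```text
time_s: 0.78
tool_pos: [0.3618, -0.2511, 0.2478]
ee_rot: [0.0, 0.784, 0.621, 0.0]
force: [-0.2, -0.3, -1.1]
grip_width: 0.0852
gripper_force: 0.0
time_s: 1.4
tool_pos: [0.4713, 0.0417, 0.2477]
ee_rot: [0.0, 0.785, 0.619, 0.0]
force: [1.0, -0.3, 0.5]
grip_width: 0.0852
gripper_force: 0.0
t 1.4 p [0.4713 0.0417 0.2477] x [ 0.233  0.972 -0.   ] y [ 0.972 -0.233  0.   ] z [ 0. -0. -1.] q [-0.    0.13  1.65 -0.    1.36  0.23] w 0.0852 gf 0.0 F [ 1.  -0.3  0.5]
rv [-39.8    4.72  12.92] d [ 0.0397  0.0973 -0.1277]
```

```bash
python3 -m crank '[-39.8,4.7,12.9,0.04,0.097,-0.1,0.07, -39.8,4.7,12.9,0.04,0.097,-0.1,0.07, -39.8,4.7,12.9,0.04,0.097,-0.1,0.07, -39.8,4.7,12.9,0.04,0.097,-0.1,0.07, -39.8,4.7,12.9,0.04,0.097,-0.1,0.07]'; python3 -c "
from h import *
st();goal(40,0,0,[.511,.139,.024])
cv2.imwrite('pics/t1.png',cv2.resize(arm.grab_frame('side')[120:300,200:440],None,fx=3,fy=3)[:,:,::-1])"
```

```text
time_s: 2.02
tool_pos: [0.5099, 0.1392, 0.1444]
ee_rot: [0.241, 0.662, 0.666, -0.244]
force: [-0.5, -0.0, -0.8]
grip_width: 0.0697
gripper_force: 0.0
t 2.02 p [0.5099 0.1392 0.1444] x [-0.007  0.765 -0.644] y [ 1.     0.004 -0.005] z [-0.001 -0.644 -0.765] q [ 0.59  0.54  1.55 -0.57  1.5   0.75] w 0.0697 gf 0.0 F [-0.5 -0.  -0.8]
rv [ 0.12 -0.3  -0.24] d [ 0.0011 -0.0002 -0.1204]
```

View pics/t1.png

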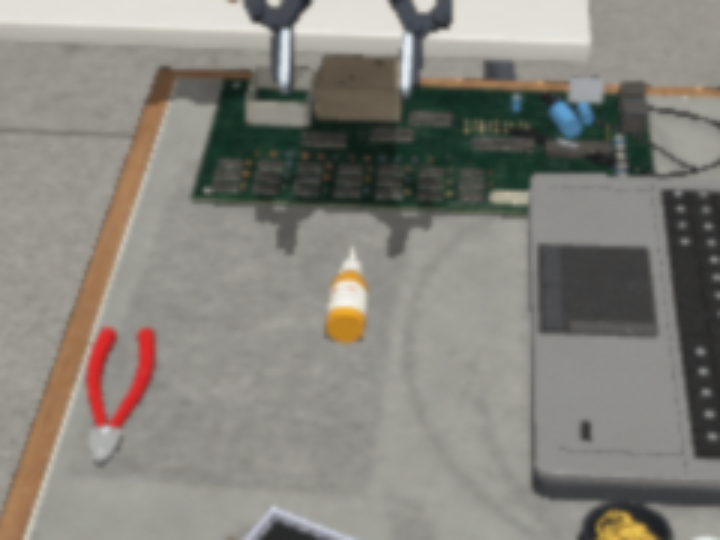

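The fingers are at crop columns 283 and 408, centred on the bottle at 347. I'll descend now.

```bash
python3 -m crank '[0,0,0,0.001,0,-0.05,0.06, 0,0,0,0.001,0,-0.09,0.05, 0,0,0,0.001,0,-0.105,0.045, 0,0,0,0.001,0,-0.114,0.042, 0,0,0,0.001,0,-0.12,0.04]' && python3 -m crank '[0,0,0,0,0,0,0.036, 0,0,0,0,0,0,0.033, 0,0,0,0,0,0,0.031, 0,0,0,0,0,0,0.03, 0,0,0,0,0,0,0.03]'; python3 -c "
from h import *
st()
cv2.imwrite('pics/t2.png',cv2.resize(arm.grab_frame('side')[150:260,240:400],None,fx=5,fy=5)[:,:,::-1])"
```

```text
time_s: 2.7
tool_pos: [0.513, 0.1365, 0.0287]
ee_rot: [0.242, 0.666, 0.664, -0.241]
force: [0.4, 0.7, -0.1]
grip_width: 0.0403
gripper_force: 0.0
time_s: 3.32
tool_pos: [0.5121, 0.1368, 0.0277]
ee_rot: [0.242, 0.665, 0.664, -0.242]
force: [-0.6, -0.5, -0.1]
grip_width: 0.0298
gripper_force: 0.0
t 3.33 p [0.5121 0.1368 0.0277] x [ 0.001  0.766 -0.643] y [ 1. -0.  0.] z [ 0.    -0.643 -0.766] q [ 0.58  0.69  1.63 -0.59  1.31  0.89] w 0.0298 gf 0.0 F [-0.6 -0.5 -0.1]
```

View pics/t2.png

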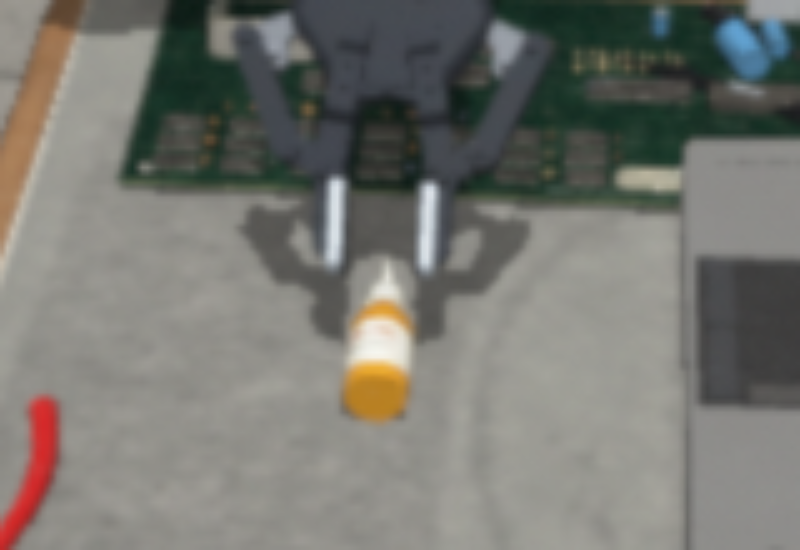

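```bash
python3 - <<'E'
from h import *
s=st();M=rot(s).as_matrix();t=s["tool_pos"]
P=np.array([t,t+.019*M[:,2],t-.05*M[:,2],[.511,.105,.0135],[.51,.2035,.0135]])
for n in("top","side"):
    p=arm.camera_params(n);T=np.linalg.inv(p["pose"]);K=np.array([[p["fx"],0,p["cx"]],[0,p["fy"],p["cy"]],[0,0,1]])
    print(n,cv2.projectPoints(P,cv2.Rodrigues(T[:3,:3])[0],T[:3,3],K,np.array(p["distortion"]))[0][:,0].round(1).tolist())
f=arm.grab_frame("top")[200:310,160:320]
cv2.imwrite('pics/t3.png',cv2.resize(f,None,fx=5,fy=5)[:,:,::-1])
E
```

```text
t 3.38 p [0.512  0.1367 0.0277] x [ 0.001  0.766 -0.643] y [ 1. -0.  0.] z [-0.    -0.643 -0.766] q [ 0.58  0.69  1.63 -0.59  1.31  0.89] w 0.0303 gf 0.0 F [-0.   0.3 -0.5]
top [[233.0, 258.6], [242.1, 259.7], [207.8, 255.5], [254.3, 260.1], [193.2, 262.1]]
side [[315.4, 213.9], [315.0, 223.1], [316.5, 189.9], [313.7, 228.7], [317.0, 201.2]]
```

View pics/t3.png

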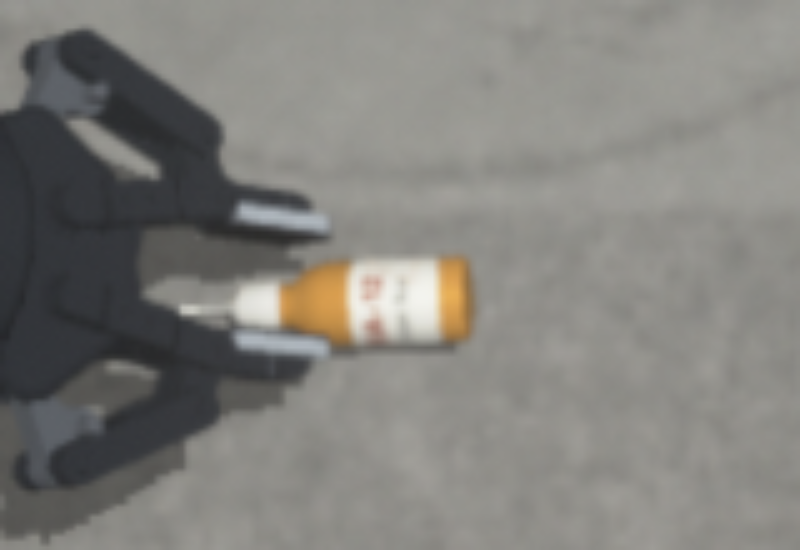

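The tips appear at top-view pixel (225.6,256.7) and side-view pixel (316.5,204), short of where the reported pose projects. I'll triangulate them to find the offset.

```bash
cat >> h.py <<'E'
def ray(n,uv):
    a=px2w(n,uv,0);b=px2w(n,uv,.1);return a,(b-a)/np.linalg.norm(b-a)
def tri(uvt,uvs):
    r=[ray("top",uvt),ray("side",uvs)];A=sum(np.eye(3)-np.outer(d,d) for _,d in r);b=sum((np.eye(3)-np.outer(d,d))@a for a,d in r)
    x=np.linalg.solve(A,b);print(x.round(4),"miss",round(np.linalg.norm(np.cross(r[0][1],r[1][1])@(r[0][0]-r[1][0])/np.linalg.norm(np.cross(r[0][1],r[1][1]))),4));return x
E
python3 - <<'E'
from h import *
tri((225.6,256.7),(316.5,204)); tri((206.8,256),(316.9,186.2)); tri((254.5,260),(315.5,229.5)); tri((192.5,262),(317.5,202))
E
```

```text
[0.5131 0.1453 0.0467] miss 0.0013
[0.5114 0.169  0.0746] miss 0.0029
[0.5131 0.1054 0.0107] miss 0.0032
[0.5109 0.2054 0.0099] miss 0.0002
```

```bash
python3 -c "
from plant import arm; print(arm.tip_reach)"; python3 -m crank '[0,0,0,0,0,0,0.045, 0,0,0,0,0,0,0.045, 0,0,0,0,-0.006,-0.012,0.045, 0,0,0,0,-0.012,-0.024,0.045, 0,0,0,0,-0.015,-0.030,0.045]'; python3 - <<'E'
from h import *
st()
a=arm.grab_frame("top")[200:310,160:320];b=arm.grab_frame("side")[150:260,240:400]
cv2.imwrite('pics/t4.png',cv2.resize(np.hstack([a,b]),None,fx=2.5,fy=2.5,interpolation=2)[:,:,::-1])
E
```

```text
0.019
time_s: 4.05
tool_pos: [0.5112, 0.1206, -0.0035]
ee_rot: [0.241, 0.665, 0.664, -0.243]
force: [-0.6, -0.0, 0.1]
grip_width: 0.0448
gripper_force: 0.0
t 4.05 p [ 0.5112  0.1206 -0.0035] x [-0.     0.765 -0.644] y [ 1.    -0.001 -0.002] z [-0.002 -0.644 -0.765] q [ 0.56  0.72  1.67 -0.61  1.24  0.92] w 0.0448 gf 0.0 F [-0.6 -0.   0.1]
```

View pics/t4.png

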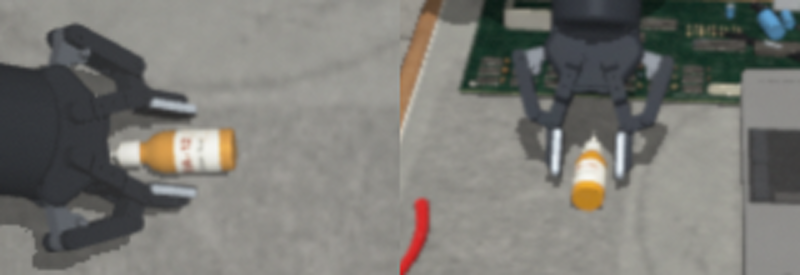

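The tips now straddle the body, at about top-view pixel (238,260) and side-view pixel (315,221). I'll go a little lower and close gradually.

```bash
python3 -c "
from h import *
tri((238,260),(315.2,220.8))"; python3 -m crank '[0,0,0,0.001,0,-0.003,0.042, 0,0,0,0.001,0,-0.005,0.038, 0,0,0,0.001,0,-0.005,0.034, 0,0,0,0.001,0,-0.005,0.031, 0,0,0,0.001,0,-0.005,0.030]'; python3 -m crank '[0,0,0,0,0,0,0.029, 0,0,0,0,0,0,0.0285, 0,0,0,0,0,0,0.028]';python3 -m crank '[0,0,0,0,0,0,0.0275,0,0,0,0,0,0,0.0275]'
```

```text
[0.5118 0.131  0.0141] miss 0.0003
time_s: 4.78
tool_pos: [0.5131, 0.1218, -0.0072]
ee_rot: [0.242, 0.665, 0.664, -0.242]
force: [-0.2, -0.2, -0.8]
grip_width: 0.0299
gripper_force: 0.0
time_s: 5.15
tool_pos: [0.513, 0.1216, -0.0073]
ee_rot: [0.242, 0.665, 0.664, -0.242]
force: [0.0, -1.0, -0.0]
grip_width: 0.028
gripper_force: 0.0
time_s: 5.4
tool_pos: [0.513, 0.1216, -0.0073]
ee_rot: [0.242, 0.665, 0.664, -0.242]
force: [-0.6, 0.0, 0.1]
grip_width: 0.0277
gripper_force: 0.1
```

```bash
for w in 1; do python3 -m crank '[0,0,0,0,0,0,0.0272,0,0,0,0,0,0,0.0272]';python3 -m crank '[0,0,0,0,0,0,0.0269,0,0,0,0,0,0,0.0269]'; done
```

```text
time_s: 5.65
tool_pos: [0.513, 0.1217, -0.0073]
ee_rot: [0.242, 0.665, 0.664, -0.242]
force: [-0.4, 0.1, 0.4]
grip_width: 0.0273
gripper_force: 0.1
time_s: 5.9
tool_pos: [0.513, 0.1216, -0.0073]
ee_rot: [0.242, 0.665, 0.664, -0.242]
force: [0.1, 0.8, 0.3]
grip_width: 0.0268
gripper_force: 0.8
```

```bash
python3 -m crank '[0,0,0,0,0,0,0.0266,0,0,0,0,0,0,0.0266]';python3 -m crank '[0,0,0,0,0,0,0.0263,0,0,0,0,0,0,0.0263]'
```

```text
time_s: 6.15
tool_pos: [0.5131, 0.1217, -0.0073]
ee_rot: [0.242, 0.665, 0.664, -0.242]
force: [0.2, 1.6, 0.4]
grip_width: 0.0265
gripper_force: 3.4
time_s: 6.4
tool_pos: [0.5131, 0.1217, -0.0073]
ee_rot: [0.242, 0.665, 0.664, -0.242]
force: [0.2, 0.3, 0.6]
grip_width: 0.0268
gripper_force: 7.4
```

```bash
python3 -m crank '[0,0,0,0,0,0,0.0260,0,0,0,0,0,0,0.0260]';python3 -m crank '[0,0,0,0,0,0,0.0258,0,0,0,0,0,0,0.0258]'
```

```text
time_s: 6.65
tool_pos: [0.5131, 0.1217, -0.0073]
ee_rot: [0.242, 0.665, 0.664, -0.242]
force: [-0.7, -0.4, 0.8]
grip_width: 0.0262
gripper_force: 12.2
time_s: 6.9
tool_pos: [0.5131, 0.1217, -0.0072]
ee_rot: [0.242, 0.665, 0.664, -0.242]
force: [0.4, 1.1, 1.7]
grip_width: 0.0267
gripper_force: 15.6
```

```bash
python3 -m crank '[0,0,0,0,0,0.01,0.0258, 0,0,0,0,0,0.04,0.0258, 0,0,0,0,0,0.08,0.0258, 0,0,0,0,0,0.12,0.0258, 0,0,0,0,0,0.15,0.0258]'; python3 - <<'E'
from h import *
st();goal(40,-50,90,[.46,-.13,.15])
a=arm.grab_frame("top")[170:280,160:320];b=arm.grab_frame("side")[90:200,240:400]
cv2.imwrite('pics/t5.png',cv2.resize(np.hstack([a,b]),None,fx=2.5,fy=2.5,interpolation=2)[:,:,::-1])
E
```

```text
time_s: 7.52
tool_pos: [0.5133, 0.1218, 0.1448]
ee_rot: [0.242, 0.665, 0.664, -0.241]
force: [-0.5, -0.3, -0.7]
grip_width: 0.0265
gripper_force: 15.6
t 7.53 p [0.5133 0.1218 0.1448] x [ 0.002  0.767 -0.642] y [ 1.    -0.001  0.002] z [ 0.001 -0.642 -0.767] q [ 0.56  0.53  1.57 -0.58  1.48  0.75] w 0.0265 gf 15.6 F [-0.5 -0.3 -0.7]
rv [ 83.67 -38.94 -38.95] d [-0.0533 -0.2518  0.0052]
```

View pics/t5.png

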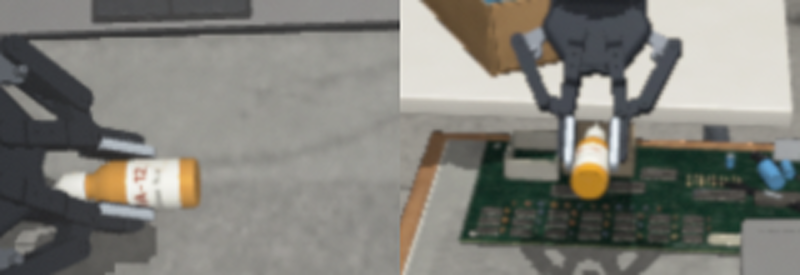

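The bottle is held level and clear of the bench. Next I'll turn it upright while moving over the tray.

```bash
python3 -m crank '[16.7,-7.8,-7.8,0.001,-0.03,0.03,0.0258, 33.5,-15.6,-15.6,0.002,-0.07,0.03,0.0258, 50.2,-23.4,-23.4,0.004,-0.11,0.03,0.0258, 50.2,-23.4,-23.4,0.004,-0.12,0.03,0.0258, 50.2,-23.4,-23.4,0.004,-0.12,0.03,0.0258]';  python3 - <<'E'
from h import *
st();goal(40,-50,90,[.519,-.127,.15])
E
```

```text
time_s: 8.25
tool_pos: [0.5167, 0.0005, 0.1728]
ee_rot: [0.039, 0.845, 0.522, 0.111]
force: [-0.6, -0.3, -1.6]
grip_width: 0.0262
gripper_force: 15.6
t 8.25 p [5.167e-01 5.000e-04 1.728e-01] x [0.43  0.891 0.148] y [ 0.874 -0.452  0.182] z [ 0.229  0.051 -0.972] q [-0.14  0.15  1.87  0.11  0.91  0.26] w 0.0262 gf 15.6 F [-0.6 -0.3 -1.6]
rv [ 38.6  -18.03 -17.84] d [ 0.0023 -0.1275 -0.0228]
```

```bash
python3 -m crank '[8,-3.7,-3.7,0,-0.03,0,0.0258, 16,-7.4,-7.4,0.001,-0.06,0,0.0258, 24,-11,-11,0.002,-0.09,0,0.0258, 32,-15,-15,0.002,-0.12,0,0.0258, 38.6,-18,-17.9,0.002,-0.1275,0,0.0258]'; python3 -m crank '[0,0,0,0,0,0,0.0258]'; python3 - <<'E'
from h import *
st();goal(40,-50,90,[.519,-.127,.15])
E
```

```text
time_s: 8.88
tool_pos: [0.519, -0.1293, 0.172]
ee_rot: [-0.143, 0.852, 0.309, 0.397]
force: [-0.5, 1.2, -1.4]
grip_width: 0.0262
gripper_force: 15.6
time_s: 9.0
tool_pos: [0.5175, -0.1276, 0.1701]
ee_rot: [-0.145, 0.853, 0.309, 0.394]
force: [-0.4, 0.4, -0.5]
grip_width: 0.0263
gripper_force: 15.6
t 9.0 p [ 0.5175 -0.1276  0.1701] x [0.498 0.412 0.763] y [ 0.641 -0.767 -0.004] z [ 0.583  0.491 -0.647] q [-0.93  0.35  2.03  1.01  1.12 -0.69] w 0.0263 gf 15.6 F [-0.4  0.4 -0.5]
rv [ 0.01 -0.39  0.1 ] d [ 0.0015  0.0006 -0.0201]
```

```bash
python3 -m crank '[0,0,0,0.001,0,-0.05,0.0258, 0,0,0,0.001,0,-0.09,0.0258, 0,0,0,0.001,0,-0.10,0.0258,0,0,0,0.001,0,-0.10,0.0258]'; python3 - <<'E'
from h import *
st()
a=arm.grab_frame("top")[190:310,340:480];b=arm.grab_frame("side")[220:340,220:360]
cv2.imwrite('pics/t6.png',cv2.resize(np.hstack([a,b]),None,fx=2.85,fy=2.85,interpolation=2)[:,:,::-1])
E
```

```text
time_s: 9.5
tool_pos: [0.5202, -0.1247, 0.073]
ee_rot: [-0.144, 0.852, 0.313, 0.395]
force: [0.6, 0.2, -0.8]
grip_width: 0.0263
gripper_force: 15.6
t 9.5 p [ 0.5202 -0.1247  0.073 ] x [0.492 0.419 0.763] y [ 0.647 -0.763  0.001] z [ 0.583  0.493 -0.646] q [-0.93  0.54  2.12  1.15  0.99 -0.98] w 0.0263 gf 15.6 F [ 0.6  0.2 -0.8]
```

View pics/t6.png

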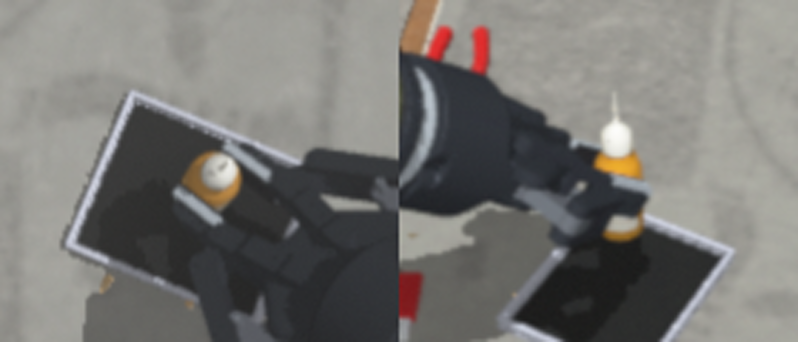

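The bottle looks upright over the tray, with the cap top at top-view pixel (416,250). In the side view the base is near (298,303) and the cap near (296,264).

```bash
python3 -c "
from h import *
print(px2w('side',(298.2,302),.056).round(4));tri((416.1,250.4),(296.1,264.5))
print(px2w('side',(295.6,252.5),.154).round(4))"; python3 -m crank '[0,0,0,-0.001,-0.003,-0.02,0.0258, 0,0,0,-0.001,-0.003,-0.036,0.0258, 0,0,0,-0.001,-0.003,-0.042,0.0258, 0,0,0,-0.001,-0.003,-0.044,0.0258,0,0,0,-0.001,-0.003,-0.044,0.0258]'
```

```text
[ 0.5069 -0.1467  0.056 ]
[ 0.5032 -0.1359  0.1279] miss 0.0023
[ 0.5045 -0.1372  0.154 ]
time_s: 10.22
tool_pos: [0.5193, -0.1289, 0.0293]
ee_rot: [-0.143, 0.852, 0.313, 0.396]
force: [-0.0, 0.5, -1.7]
grip_width: 0.0264
gripper_force: 15.6
```

```bash
python3 -m crank '[0,0,0,0,0,-0.002,0.0258, 0,0,0,0,0,-0.004,0.0258, 0,0,0,0,0,-0.004,0.0258]'; python3 -m crank '[0,0,0,0,0,-0.001,0.0258, 0,0,0,0,0,-0.001,0.0258]'; python3 -m crank '[0,0,0,0,0,-0.001,0.0258, 0,0,0,0,0,-0.001,0.0258]'
```

```text
time_s: 10.6
tool_pos: [0.519, -0.1288, 0.0246]
ee_rot: [-0.144, 0.852, 0.312, 0.395]
force: [0.4, 0.8, -0.2]
grip_width: 0.0263
gripper_force: 15.6
time_s: 10.85
tool_pos: [0.519, -0.1288, 0.0236]
ee_rot: [-0.144, 0.852, 0.312, 0.395]
force: [0.2, -0.6, -0.7]
grip_width: 0.0262
gripper_force: 15.6
time_s: 11.1
tool_pos: [0.519, -0.1288, 0.0226]
ee_rot: [-0.144, 0.852, 0.312, 0.395]
force: [-0.1, -0.5, 0.3]
grip_width: 0.0264
gripper_force: 15.6
```

```bash
python3 -m crank '[0,0,0,0,0,-0.0007,0.0258, 0,0,0,0,0,-0.0007,0.0258]'; python3 -m crank '[0,0,0,0,0,-0.0007,0.0258, 0,0,0,0,0,-0.0007,0.0258]'
```

```text
time_s: 11.35
tool_pos: [0.519, -0.1288, 0.0219]
ee_rot: [-0.144, 0.852, 0.312, 0.395]
force: [0.3, 0.2, -1.6]
grip_width: 0.0261
gripper_force: 15.6
time_s: 11.6
tool_pos: [0.519, -0.1288, 0.0212]
ee_rot: [-0.144, 0.852, 0.312, 0.395]
force: [-0.7, 0.2, -1.5]
grip_width: 0.0262
gripper_force: 15.6
```

```bash
python3 - <<'E'
from h import *
st()
a=arm.grab_frame("top")[190:310,340:480];b=arm.grab_frame("side")[235:355,220:360]
cv2.imwrite('pics/t7.png',cv2.resize(np.hstack([a,b]),None,fx=2.85,fy=2.85,interpolation=2)[:,:,::-1])
E
```

```text
t 11.6 p [ 0.519  -0.1288  0.0212] x [0.492 0.418 0.763] y [ 0.646 -0.764  0.002] z [ 0.584  0.492 -0.646] q [-0.93  0.66  2.14  1.24  0.94 -1.15] w 0.0262 gf 15.6 F [-0.7  0.2 -1.5]
```

View pics/t7.png

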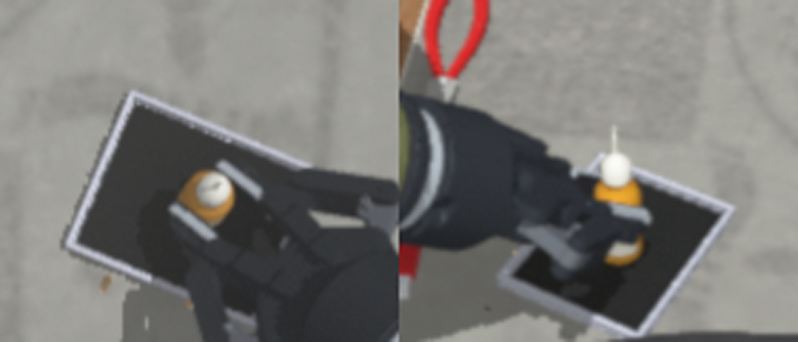

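The bottle is upright at the tray middle and nearly down. I'll keep stepping down, watching the vertical force.

```bash
python3 -m crank '[0,0,0,0,0,-0.0006,0.0258, 0,0,0,0,0,-0.0006,0.0258]'; python3 -m crank '[0,0,0,0,0,-0.0006,0.0258, 0,0,0,0,0,-0.0006,0.0258]'
```

```text
time_s: 11.95
tool_pos: [0.5191, -0.1288, 0.0207]
ee_rot: [-0.144, 0.852, 0.312, 0.395]
force: [-0.1, 0.3, -0.3]
grip_width: 0.0261
gripper_force: 15.6
time_s: 12.2
tool_pos: [0.5192, -0.1288, 0.0206]
ee_rot: [-0.144, 0.852, 0.312, 0.396]
force: [-1.7, -0.6, 4.9]
grip_width: 0.0264
gripper_force: 15.9
```

```bash
python3 - <<'E'
from h import *
for uv in [(311.9,271)]: pass
# base bottom in side view: crop(624,262)
print(px2w('side',((624-399)/2.85+220,262/2.85+235),.005).round(4)); print(px2w('top',(213/2.85+340,187/2.85+190),.083).round(4)); print(px2w('side',((615-399)/2.85+220,158/2.85+235),.083).round(4))
E
```

```text
[ 0.5077 -0.1553  0.005 ]
[ 0.5014 -0.1402  0.083 ]
[ 0.5038 -0.1476  0.083 ]
```

Contact shows as 4.9 N. I'll ease off slightly and open slowly.

```bash
python3 -m crank '[0,0,0,0,0,0.0004,0.0258, 0,0,0,0,0,0.0004,0.0262, 0,0,0,0,0,0.0004,0.0266, 0,0,0,0,0,0.0004,0.027, 0,0,0,0,0,0.0004,0.0275]'; python3 -m crank '[0,0,0,0,0,0,0.0285, 0,0,0,0,0,0,0.0305, 0,0,0,0,0,0,0.034, 0,0,0,0,0,0,0.038, 0,0,0,0,0,0,0.042]';python3 -m crank '[0,0,0,0,0,0,0.042, 0,0,0,-0.006,-0.005,0.0065,0.042, 0,0,0,-0.0175,-0.015,0.0195,0.042, 0,0,0,-0.035,-0.0295,0.039,0.042, 0,0,0,-0.058,-0.049,0.065,0.042]'
```

```text
time_s: 12.82
tool_pos: [0.5189, -0.1289, 0.0202]
ee_rot: [-0.144, 0.852, 0.312, 0.395]
force: [-0.1, -0.3, -0.4]
grip_width: 0.0275
gripper_force: 0.1
time_s: 13.45
tool_pos: [0.519, -0.1288, 0.0205]
ee_rot: [-0.144, 0.852, 0.312, 0.395]
force: [0.2, 0.1, -0.1]
grip_width: 0.042
gripper_force: 0.0
time_s: 14.08
tool_pos: [0.4599, -0.1778, 0.086]
ee_rot: [-0.144, 0.852, 0.312, 0.395]
force: [1.3, -0.0, -0.2]
grip_width: 0.0423
gripper_force: 0.0
```

```bash
python3 -m crank '[0,0,0,-0.04,-0.034,0.07,0.042, 0,0,0,-0.06,-0.05,0.12,0.042, 0,0,0,-0.06,-0.05,0.12,0.042, 0,0,0,-0.06,-0.05,0.12,0.042, 0,0,0,-0.06,-0.05,0.12,0.042]'; python3 - <<'E'
from h import *
B=[.503,-.141,.005]
for n in("top","side"):
    f=arm.grab_frame(n); h=cv2.cvtColor(f,cv2.COLOR_RGB2HSV)
    m=cv2.inRange(h,(8,120,80),(28,255,255))
    k,_,s,c=cv2.connectedComponentsWithStats(m); print(n,[(s[i].tolist(),c[i].round(1).tolist()) for i in range(1,k) if s[i,4]>40])
    p=arm.camera_params(n);T=np.linalg.inv(p["pose"]);K=np.array([[p["fx"],0,p["cx"]],[0,p["fy"],p["cy"]],[0,0,1]])
    print(cv2.projectPoints(np.array([np.array(B)+[0,0,z] for z in(0,.03,.06,.078,.098)]),cv2.Rodrigues(T[:3,:3])[0],T[:3,3],K,np.array(p["distortion"]))[0][:,0].round(1).tolist())
st()
E
```

```text
time_s: 14.7
tool_pos: [0.4006, -0.227, 0.2049]
ee_rot: [-0.144, 0.852, 0.312, 0.395]
force: [0.1, 0.3, 0.7]
grip_width: 0.0419
gripper_force: 0.0
top [([370, 134, 20, 23, 233], [379.2, 145.9]), ([404, 250, 19, 17, 116], [410.9, 260.2])]
[[408.8, 261.8], [411.1, 259.2], [413.6, 256.3], [415.2, 254.5], [417.1, 252.4]]
side [([306, 84, 16, 12, 62], [312.8, 88.1]), ([247, 144, 10, 21, 74], [251.4, 154.6]), ([228, 208, 7, 13, 49], [231.1, 214.1]), ([202, 226, 27, 70, 327], [215.8, 260.2]), ([561, 238, 9, 16, 64], [565.2, 245.5]), ([571, 261, 15, 24, 116], [577.5, 271.9]), ([582, 287, 11, 14, 72], [586.8, 293.0]), ([398, 290, 23, 17, 277], [407.9, 298.8]), ([288, 299, 18, 30, 262], [297.4, 309.6]), ([591, 307, 14, 23, 88], [598.0, 319.6]), ([601, 333, 12, 20, 92], [607.2, 341.2]), ([612, 355, 12, 17, 95], [616.9, 363.1]), ([161, 388, 13, 32, 178], [166.0, 403.0]), ([152, 420, 13, 24, 163], [158.4, 431.0]), ([144, 445, 14, 13, 90], [150.7, 451.3]), ([142, 459, 9, 8, 49], [146.3, 462.5])]
[[297.1, 320.5], [296.6, 308.3], [296.1, 295.5], [295.7, 287.5], [295.4, 278.5]]
t 14.8 p [ 0.4009 -0.2266  0.2046] x [0.493 0.417 0.764] y [ 0.646 -0.763 -0.001] z [ 0.583  0.494 -0.646] q [-1.27  0.31  1.95  0.79  1.39 -0.77] w 0.0417 gf 0.0 F [ 0.7 -0.7 -0.2]
```

In both views the amber body matches an upright bottle at the tray centre.

```bash
python3 -c "
from plant import arm
print(arm.hand_in())"
```

```text
the job is handed in; nothing more can be done
None
```

The flux bottle is standing upright, needle up, near the middle of its drip tray; grip readings stayed at or below about 16 N, it touched down at about 5 N, and I handed the job in at about 15 s with the arm clear.

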